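Find the rocking crock lid and press it home

ROBOT

A 6-joint arm with a two-finger parallel gripper is mounted at the origin on a cart in front of the work surface, level with it; the furniture and walls round the work are solid. World frame = base frame: x ahead of the robot, y to its left, z up, the work surface at z = 0. Lengths are in m, angles in rad, forces in N, time in s.
With the tool pointing down it reaches from about 0.275 to 0.825 m from the base axis. Payload 4.9 kg.
Tool frame: the origin (TCP) lies midway between the tips of the shut fingers; the grasp point (between the pads) lies 19 mm behind it (bot.grip_depth is the distance from the TCP to the grasp point, in m); z points along the fingers, y is the line along which they close (so a half turn about z gives the same grasp; the last joint's range is limited). The gripper opens to 85 mm and grips with 20 to 120 N. Pads are 22 mm wide; open, the fingers measure 114 mm over their backs; the gripper's body (76 mm by 85 mm) begins 54 mm behind the grasp point. The pads swing forward as they close: fully open they stand 13 mm farther back than shut.
Start: joints at [-1.341, 0.326, -0.193, 1.052, 0, 1.437], TCP at [0.196, -0.514, 0.209] pointing down, gripper open.
Joint ranges: [-2.65, 2.65], [-0.97, 1.79], [-1.3, 1.35], [-1.93, 2.1], [-1.47, 1.37], [-3.14, 3.14]. Speed limits (rad/s): [2.57, 2.57, 3.14, 3.14, 3.14, 3.14].

INTERFACE

Orientations are given as a unit quaternion [w, x, y, z].
In Python, from cell import bot gives the robot as it stands. Calls block until the motion is done:
- bot.move_pose(position, orientation): joint-space move of the TCP to a pose.
- bot.move_linear(position, speed=0.15, rotation=None, until_force=None): straight line of the TCP; rotation=None keeps the orientation; speed is the mean speed in m/s. With until_force (N) it stops when the force on the tool has changed by that much, and returns True; else False.
- bot.goto_joints(angles): joint-space move.
- bot.set_gripper(opening, grasp_force=None): opening from 0.0 (shut) to 1.0 (fully open); grasp_force is the grip in N (None keeps the last); returns when the fingers have stopped.
- bot.wait(seconds).
- bot.solve_ik(position, orientation): joint angles nearest the present ones, or None.
- bot.camera(name): name is "side" or "top" or "wrist"; returns the picture (400x640x3 uint8, red, green, blue); there is no depth.
- bot.calibration(name): a dict with "mtx" (3x3 intrinsics, pixels), "extrinsics" (4x4, takes a point from world to camera coordinates); the wrist camera has in their place "hand_eye" (4x4, takes a point from camera to tool coordinates, whose origin is the TCP and whose axes are the flange's). Camera axes: x right, y down, z forward; pixel columns grow to the right and rows downward; lengths in m; the calibration is good to about 2 mm. A picture is of the moment at which its call begins: read the wrist's pose just before it. calibration takes no time and is no camera call.
A pose or a line that the arm cannot do raises bot.PlanningError and nothing moves.
- bot.close_job(): hands the job in; it is judged then, once.
Trained networks look in the newest picture that a camera, given by its name, has taken for a name from the list of things; names that differ only in an ending like _2 or _b are one class to them, and where a whole thing is asked for, a point or a joint stands for the part that bears it (a point fixed in the world has none). Each returns a list of dicts, best first, with "confidence" (0 to 1); they miss things now and then, are a little off and sometimes report something else, mostly with a low value. They report only what shows in the picture. A call takes as long as a camera call.
- bot.search_frame(camera, thing): "bbox" ([left, top, width, height] in pixels, round what is visible of it).
Readings, each from a call of its own:
- bot.read_clock(): time.
- bot.read_joint_positions(): joint angles.
- bot.read_joint_vel(): joint speeds.
- bot.read_joint_efforts(): joint torques, N m.
- bot.read_position(): TCP position.
- bot.read_tool_rot(): TCP orientation.
- bot.read_ft_force(): force on the tool from outside, world axes, zero at the start.
- bot.read_moment(): the same for the moment, N m.
- bot.read_gripper_width(): opening from 0.0 (shut) to 1.0 (fully open).
- bot.read_finger_force(): force on a finger pad.
Only numpy, scipy, OpenCV 4.12 (cv2) and the standard library are available. Lean on these libraries where they do the work, as an engineer would, in place of code of your own. Each camera call takes 0.05 s, during which the arm holds its last target. There are 200 camera calls.

TASK

One of the four identical crock lids on the stand is not fully home: find it by pressing down with a fingertip near the edge of the lids until one rocks, then press that lid at its middle until it is fully down and level. Finish while holding it down: the fingertips stay on that lid, pressing lightly, when the program ends. Pinch or lift nothing, and leave the other lids and the things round the stand where they are.

Things in the scene. Friction and masses are not known exactly. Their poses are not given: they have to be found in the camera images.
- lid_a: one of four identical flat round pale wooden lids, 90 mm across, 26 mm deep at the side, which overlaps its blue crock; dark dot 17 mm wide at the middle of the top. Origin: centre of the top face; z up along its axis. Lid tops start level, 109 to 114 mm above the worktop; the crocks stand unequally deep, so height does not tell which lid is loose
- lid_b: one of four identical flat round pale wooden lids, 90 mm across, 26 mm deep at the side, which overlaps its blue crock; dark dot 17 mm wide at the middle of the top. Origin: centre of the top face; z up along its axis. Any of the four may be loose. Lids that are home feel rigid wherever they are pressed
- lid_c: one of four identical flat round pale wooden lids, 90 mm across, 26 mm deep at the side, which overlaps its blue crock; dark dot 17 mm wide at the middle of the top. Origin: centre of the top face; z up along its axis. Of the four, whichever is loose: pressed 25 to 38 mm off its middle with 1 to 4 N it tips, the pressed side sinking 4 to 6 mm (0.15 rad)
- lid_d: one of four identical flat round pale wooden lids, 90 mm across, 26 mm deep at the side, which overlaps its blue crock; dark dot 17 mm wide at the middle of the top. Origin: centre of the top face; z up along its axis. Of the four, whichever is loose: let go, it springs back level; 8 N at its middle slides it down 5.5 to 6.5 mm onto its seat, where it stays, rigid
- stand: dark wooden stand, 222 mm square, 30 mm high, fixed to the worktop, with the four crocks (85 mm across, fixed) in two rows of two, their centres 106 mm apart; origin centre of its underside, axes along its sides; the crocks stand at x = +-53 mm, y = +-53 mm
- jam_jar: strawberry jam jar with a green cap, 62 mm across, 86 mm tall, loose; origin centre of its underside
- mug: green and white mug, 78 mm across without its handle, 101 mm tall, loose; origin centre of its underside
- tumbler: clear drinking glass, 81 mm across, 92 mm tall, loose; origin centre of its underside
- peeler: yellow-handled peeler lying on the worktop, 170 mm long, 18 mm high, loose; origin centre of its underside

How it is judged:
On the way:
1. the loose lid has rocked under the fingertip (tilted by more than 0.05 rad) (((angle between lid_a's own z axis and vertical above 0.05 rad and contact force between the fingers and lid_a above 0.2 N) or (angle between lid_b's own z axis and vertical above 0.05 rad and contact force between the fingers and lid_b above 0.2 N) or (angle between lid_c's own z axis and vertical above 0.05 rad and contact force between the fingers and lid_c above 0.2 N) or (angle between lid_d's own z axis and vertical above 0.05 rad and contact force between the fingers and lid_d above 0.2 N))), for 0.05 s.
At the end, for the whole second after the job is handed in: One lid has gone down onto its seat (its top has moved more than 4.5 mm and is lower than 108.3 mm) and is level within 0.03 rad, the fingers press on it with 1 to 40 N, and the other three lids are untouched, level and within 2 mm of where they were (((height (world z) of lid_a below 0.1083 m and distance of lid_a from where it was at the start of the episode above 0.0045 m and angle between each of lid_a, lid_b, lid_c, lid_d's own z axis and vertical below 0.03 rad and contact force between the fingers and lid_a between 1 and 40 N and distance of each of lid_b, lid_c, lid_d from where it was at the start of the episode below 0.002 m and contact force between each of the arm, the fingers and lid_b below 0.2 N and contact force between each of the arm, the fingers and lid_c below 0.2 N and contact force between each of the arm, the fingers and lid_d below 0.2 N) or (height (world z) of lid_b below 0.1083 m and distance of lid_b from where it was at the start of the episode above 0.0045 m and angle between each of lid_b, lid_a, lid_c, lid_d's own z axis and vertical below 0.03 rad and contact force between the fingers and lid_b between 1 and 40 N and distance of each of lid_a, lid_c, lid_d from where it was at the start of the episode below 0.002 m and contact force between each of the arm, the fingers and lid_a below 0.2 N and contact force between each of the arm, the fingers and lid_c below 0.2 N and contact force between each of the arm, the fingers and lid_d below 0.2 N) or (height (world z) of lid_c below 0.1083 m and distance of lid_c from where it was at the start of the episode above 0.0045 m and angle between each of lid_c, lid_a, lid_b, lid_d's own z axis and vertical below 0.03 rad and contact force between the fingers and lid_c between 1 and 40 N and distance of each of lid_a, lid_b, lid_d from where it was at the start of the episode below 0.002 m and contact force between each of the arm, the fingers and lid_a below 0.2 N and contact force between each of the arm, the fingers and lid_b below 0.2 N and contact force between each of the arm, the fingers and lid_d below 0.2 N) or (height (world z) of lid_d below 0.1083 m and distance of lid_d from where it was at the start of the episode above 0.0045 m and angle between each of lid_d, lid_a, lid_b, lid_c's own z axis and vertical below 0.03 rad and contact force between the fingers and lid_d between 1 and 40 N and distance of each of lid_a, lid_b, lid_c from where it was at the start of the episode below 0.002 m and contact force between each of the arm, the fingers and lid_a below 0.2 N and contact force between each of the arm, the fingers and lid_b below 0.2 N and contact force between each of the arm, the fingers and lid_c below 0.2 N))); the arm keeps its last pose, push and grip.
It fails at once if a lid is pulled up (height (world z) of any of lid_a, lid_b, lid_c, lid_d above 0.1175 m).
It fails at once if a thing beside the stand is moved by more than 20 mm (distance of any of jam_jar, mug, tumbler, peeler from where it was at the start of the episode above 0.02 m).
It also fails if it takes over 48 s, if anything falls off the work surface, if the arm or the gripper's body presses on something with over 40 N, if the wrist force passes 120 N, or if a joint passes its speed limit or range.

## Working session

There is one attempt and no reset: what is moved stays moved. The work goes in short steps, each a Python script; the robot and the scene stay as the last script left them, time stands still between calls to the robot, and variables do not carry over. Pictures are saved under pics/ and viewed, at most 10 in all, crops included, and the job is handed in when it is done.

```bash
mkdir -p pics; python3 - <<'E'
from cell import bot
import cv2
for c in ("top","side"):
    im=bot.camera(c); cv2.imwrite(f"pics/{c}0.png",im[:,:,::-1])
    for n in ("lid_a","stand","jam_jar","mug","tumbler","peeler"):
        print(c,n,[( [round(x) for x in d["bbox"]],round(d["confidence"],2)) for d in bot.search_frame(c,n)][:5])
    k=bot.calibration(c); print(k["mtx"].round(1).tolist(),k["extrinsics"].round(3).tolist())
print(bot.read_clock(),bot.read_tool_rot())
E
```

```text
top lid_a [([301, 164, 33, 34], 0.97), ([336, 161, 35, 26], 0.74), ([346, 193, 32, 32], 0.72), ([311, 199, 32, 35], 0.6), ([184, 177, 22, 22], 0.49)]
top stand [([298, 164, 84, 79], 0.93)]
top jam_jar [([184, 178, 24, 22], 0.97)]
top mug [([169, 210, 40, 37], 0.81)]
top tumbler [([413, 149, 36, 28], 0.84)]
top peeler [([425, 213, 26, 49], 0.57)]
[[380.6, 0.0, 317.5], [0.0, 380.6, 202.9], [0.0, 0.0, 1.0]] [[0.001, -0.999, 0.035, -0.017], [-0.987, -0.006, -0.159, 0.532], [0.16, -0.034, -0.987, 1.083], [0.0, 0.0, 0.0, 1.0]]
side lid_a [([339, 202, 30, 24], 0.79), ([329, 184, 33, 19], 0.69), ([293, 184, 30, 21], 0.68), ([297, 202, 30, 25], 0.65)]
side stand [([285, 211, 92, 46], 0.76)]
side jam_jar [([330, 155, 19, 25], 0.54)]
side mug [([296, 146, 21, 29], 0.93)]
side tumbler [([353, 252, 37, 44], 0.66)]
side peeler [([245, 288, 70, 19], 0.74)]
[[418.8, 0.0, 323.3], [0.0, 418.8, 196.5], [0.0, 0.0, 1.0]] [[0.999, 0.032, 0.014, -0.526], [0.027, -0.451, -0.892, 0.055], [-0.022, 0.892, -0.451, 1.327], [0.0, 0.0, 0.0, 1.0]]
0.7 [ 3.94047234e-05  9.83502344e-01  1.80895379e-01 -1.66707827e-05]
```

View pics/top0.png

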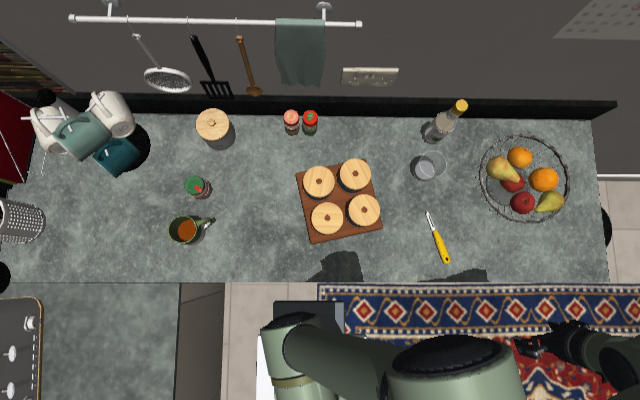

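View pics/side0.png

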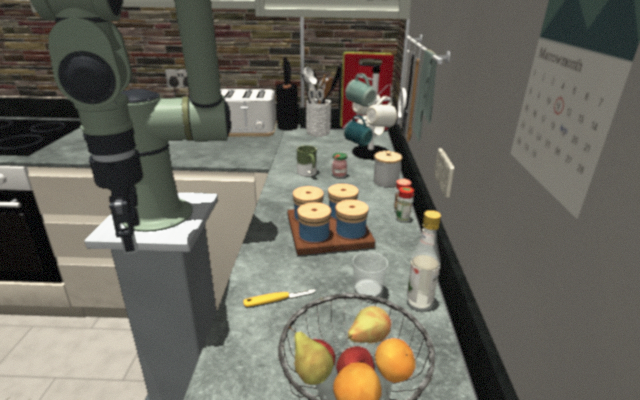

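The top view shows four lids with centre dots near (319,182), (355,175), (327,218) and (364,210), the tumbler at (428,166) and the peeler at (437,237). The side view agrees. Next I'll locate the dots precisely and fit the stand model to them.

```bash
cat > h.py <<'E'
from cell import bot
import numpy as np, cv2
from scipy.optimize import least_squares
def dots(img,guess,r=6):
    g=255-cv2.cvtColor(img,cv2.COLOR_RGB2GRAY).astype(float); out=[]
    for u,v in guess:
        yy,xx=np.mgrid[int(v)-r:int(v)+r+1,int(u)-r:int(u)+r+1]
        w=g[yy,xx]; w=np.clip(w-np.median(w)-25,0,None); out.append([(w*xx).sum()/w.sum(),(w*yy).sum()/w.sum()])
    return np.array(out)
def toworld(px,K,E,z):
    R,t=E[:3,:3],E[:3,3]; c=-R.T@t
    d=np.c_[px,np.ones(len(px))]@np.linalg.inv(K).T@R
    return c+d*((z-c[2])/d[:,2])[:,None]
M=np.array([[1,1],[1,-1],[-1,1],[-1,-1]])*.053   # far-left, far-right, near-left, near-right
def fit(P):
    f=lambda p:np.array([[np.cos(p[2]),-np.sin(p[2])],[np.sin(p[2]),np.cos(p[2])]])
    s=least_squares(lambda p:(M@f(p).T+p[:2]-P[:,:2]).ravel(),[*P[:,:2].mean(0),0])
    return s.x,M@f(s.x).T+s.x[:2],s.fun.reshape(-1,2)
E
python3 - <<'E'
from h import *
im=bot.camera("top");k=bot.calibration("top")
px=dots(im,[(319,182),(355,175),(327,218),(364,210)])
P=toworld(px,k["mtx"],k["extrinsics"],.111)
print(px.round(1).tolist(),P.round(4).tolist());s,C,r=fit(P);print(s,C.round(4),(r*1000).round(1))
im=bot.camera("side");k=bot.calibration("side")
h=(k["extrinsics"]@np.c_[P,np.ones(4)].T)[:3];p=(k["mtx"]@h);print((p[:2]/p[2]).T.round(1))
E
```

```text
[[318.5, 180.8], [355.0, 173.0], [326.9, 217.3], [363.9, 209.3]] [[0.5835, -0.0158, 0.111], [0.6067, -0.1188, 0.111], [0.4804, -0.0391, 0.111], [0.5034, -0.1423, 0.111]]
[ 0.54349194 -0.07899577  0.22165344] [[ 0.5835 -0.0156]
 [ 0.6068 -0.119 ]
 [ 0.4801 -0.0389]
 [ 0.5034 -0.1424]] [[ 0.1  0.1]
 [ 0.1 -0.2]
 [-0.2  0.1]
 [ 0.1 -0.1]]
[[342.9 189.4]
 [351.7 205.8]
 [307.9 191.9]
 [313.9 208.9]]
```

```bash
python3 - <<'E'
from h import *
s=np.array([ 0.54349194,-0.07899577]);a=0.22165
R=np.array([[np.cos(a),-np.sin(a)],[np.sin(a),np.cos(a)]]);C=M@R.T+s
q=[0,np.cos(a/2),np.sin(a/2),0]
bot.set_gripper(0.0)
first=True
for i in (3,1,0,2):
    d=(C[i]-s)/np.linalg.norm(C[i]-s); p=C[i]+.030*d
    if first:
        bot.move_pose([*p,.16],q); first=False
    else: bot.move_linear([*p,.130],speed=.15)
    bot.move_linear([*p,.120],speed=.08); bot.wait(.1)
    f0=bot.read_ft_force()[2]
    hit=bot.move_linear([*p,.102],speed=.015,until_force=1.0)
    z1=bot.read_position()[2]; f1=bot.read_ft_force()[2]-f0
    hit2=bot.move_linear([*p,z1-.007],speed=.012,until_force=2.0)
    z2=bot.read_position()[2]; f2=bot.read_ft_force()[2]-f0
    print(i,hit,round(z1,4),round(f1,2),hit2,round(z2,4),round(f2,2),bot.read_clock(),flush=True)
    loose=hit and z1-z2>.0025
    if not loose: bot.move_linear([*p,.130],speed=.1)
    if loose or not hit: break
E
```

```text
3 False 0.1021 -1.34 False 0.0951 -0.79 6.0583
```

```bash
python3 - <<'E'
from h import *
print(bot.read_position(),bot.read_ft_force(),bot.read_tool_rot(),bot.read_gripper_width())
for c in ("side","wrist"):
    im=bot.camera(c)
    if c=="side": im=cv2.resize(im[130:290,200:420],None,fx=3.5,fy=3.5,interpolation=cv2.INTER_CUBIC)
    cv2.imwrite(f"pics/{c}1.png",im[:,:,::-1])
print(bot.calibration("wrist"))
E
```

```text
[ 0.48753003 -0.16776953  0.13009199] [-0.14418948  0.50318548 -0.44041293] [1.73469764e-04 9.93864738e-01 1.10601876e-01 2.79266356e-04] 0.0025018929166599523
{'mtx': array([[280.92537727,   0.        , 320.96106181],
       [  0.        , 280.92537727, 199.45061426],
       [  0.        ,   0.        ,   1.        ]]), 'hand_eye': array([[ 1.47516976e-03, -9.64561164e-01, -2.63855235e-01,
         6.73062982e-02],
       [ 9.99998912e-01,  1.42461820e-03,  3.82924983e-04,
         2.10078399e-04],
       [ 6.53840338e-06, -2.63855513e-01,  9.64562216e-01,
        -1.64091743e-01],
       [ 0.00000000e+00,  0.00000000e+00,  0.00000000e+00,
         1.00000000e+00]])}
```

View pics/side1.png

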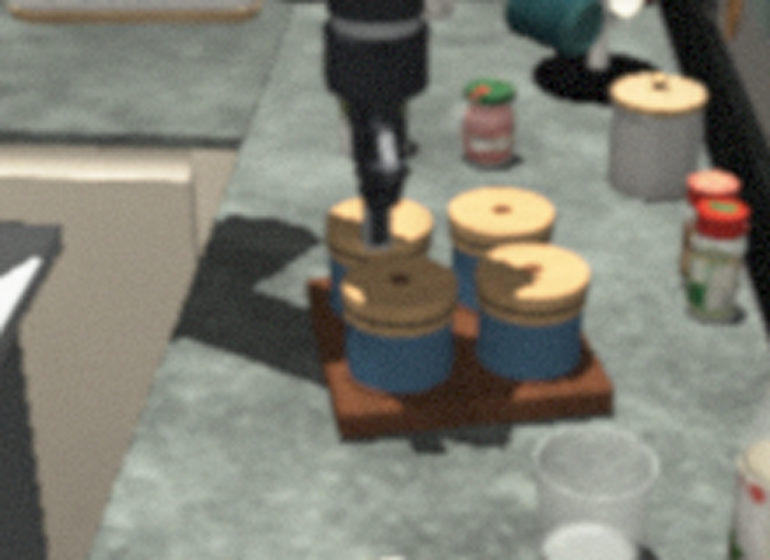

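View pics/wrist1.png

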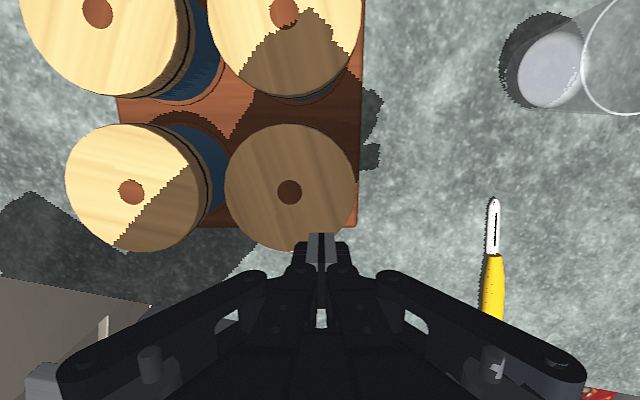

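```bash
python3 - <<'E'
from h import *
from scipy.spatial.transform import Rotation as Ro
w,x,y,z=bot.read_tool_rot();p=np.array(bot.read_position());k=bot.calibration("wrist")
T=np.eye(4);T[:3,:3]=Ro.from_quat([x,y,z,w]).as_matrix();T[:3,3]=p
E=np.linalg.inv(T@k["hand_eye"]);im=cv2.imread("pics/wrist1.png")[:,:,::-1]
px=dots(im,[(285,14),(97,13),(289,191),(131,192)],12)
P=toworld(px,k["mtx"],E,.111);print(px.round(1),P.round(4))
S=np.c_[toworld(np.array([(320.,235),(242,190)]),k["mtx"],E,.130)];print(S)
q=E@[*p,1];u=k["mtx"]@q[:3];print("tcp px",u/u[2])
k=bot.calibration("side");u=k["mtx"]@(k["extrinsics"]@[*p,1])[:3];print("tcp side crop px",(u[:2]/u[2]-[200,130])*3.5)
E
```

```text
[[290.9  23.7]
 [109.    5. ]
 [  nan   nan]
 [137.7 185.1]] [[ 0.6022 -0.1239  0.111 ]
 [ 0.5887 -0.0217  0.111 ]
 [    nan     nan     nan]
 [ 0.4866 -0.043   0.111 ]]
[[ 0.48641612 -0.16726994  0.13      ]
 [ 0.50427297 -0.11543864  0.13      ]]
tcp px [320.46907383 233.95948997   1.        ]
tcp side crop px [375.21367927 269.98441098]h.py:8: RuntimeWarning: invalid value encountered in scalar divide
  w=g[yy,xx]; w=np.clip(w-np.median(w)-25,0,None); out.append([(w*xx).sum()/w.sum(),(w*yy).sum()/w.sum()])
```

```bash
python3 - <<'E'
from h import *
from scipy.spatial.transform import Rotation as Ro
w,x,y,z=bot.read_tool_rot();p=np.array(bot.read_position());k=bot.calibration("wrist")
T=np.eye(4);T[:3,:3]=Ro.from_quat([x,y,z,w]).as_matrix();T[:3,3]=p
E=np.linalg.inv(T@k["hand_eye"])
C=np.array([[.6068,-.119],[.5835,-.0156],[.5034,-.1424],[.4801,-.0389]])
px=np.array([(285,14),(97,13),(289,191),(131,192.)])
print(toworld(px,k["mtx"],E,.111).round(4)-np.c_[C,[.111]*4])
ok,r,t=cv2.solvePnP(np.c_[C,[.111]*4],px,k["mtx"],None)
A=np.eye(4);A[:3,:3]=cv2.Rodrigues(r)[0];A[:3,3]=t[:,0]
W=np.linalg.inv(A)@np.linalg.inv(k["hand_eye"]);print("tool from PnP",W.round(4),"reported",T.round(4))
print(bot.read_joint_positions())
im=cv2.resize(bot.camera("side")[170:250,270:370],None,fx=7,fy=7,interpolation=cv2.INTER_CUBIC)
cv2.imwrite("pics/side2.png",np.clip(im[:,:,::-1]*1.8,0,255))
E
```

```text
[[-0.0005 -0.0007  0.    ]
 [-0.0004  0.0005  0.    ]
 [ 0.0015  0.0006  0.    ]
 [ 0.0007  0.      0.    ]]
tool from PnP [[ 9.758e-01  2.189e-01  8.000e-04  4.866e-01]
 [ 2.188e-01 -9.753e-01 -3.180e-02 -1.672e-01]
 [-6.200e-03  3.120e-02 -9.995e-01  1.344e-01]
 [ 0.000e+00  0.000e+00  0.000e+00  1.000e+00]] reported [[ 9.755e-01  2.198e-01 -1.000e-03  4.869e-01]
 [ 2.198e-01 -9.755e-01  5.000e-04 -1.675e-01]
 [-8.000e-04 -7.000e-04 -1.000e+00  1.294e-01]
 [ 0.000e+00  0.000e+00  0.000e+00  1.000e+00]]
[-4.74673448e-01  3.33504752e-01 -4.02966886e-01  8.35391002e-01
 -2.25220226e-05  2.44529305e+00][ WARN:0@0.459] global loadsave.cpp:1063 imwrite_ Unsupported depth image for selected encoder is fallbacked to CV_8U.
```

View pics/side2.png

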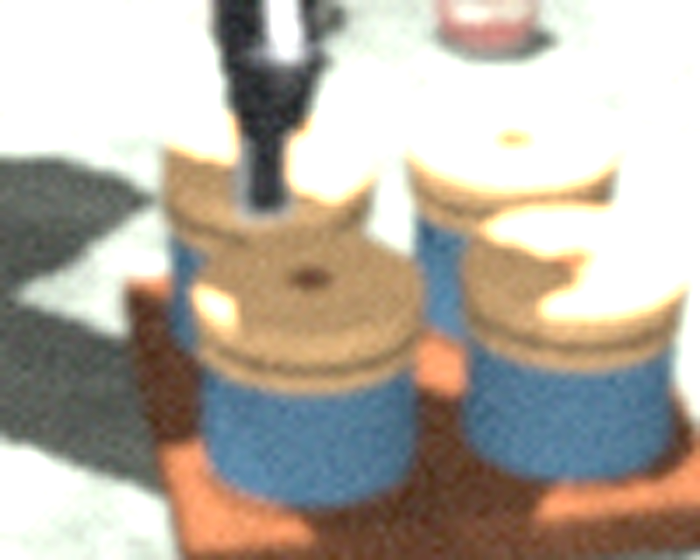

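The side view puts the fingertip at (307.6,200), while the reported TCP projects to (307,207). The pad edge in the wrist view fits the same offset. So the real tips sit about 20 mm above the reported TCP, and the first probe simply never touched the lid. I'll probe lower, guarded by force.

```bash
cat > probe.py <<'E'
from h import *
s=np.array([ 0.54349194,-0.07899577]);a=0.22165
R=np.array([[np.cos(a),-np.sin(a)],[np.sin(a),np.cos(a)]]);C=M@R.T+s
fz=lambda n=5:np.mean([bot.read_ft_force()[2] for _ in range(n)])
def probe(i,ztop=.100):
    d=(C[i]-s)/np.linalg.norm(C[i]-s); p=C[i]+.030*d
    if np.linalg.norm(bot.read_position()[:2]-p)>.005: bot.move_linear([*p,.112],speed=.15)
    bot.move_linear([*p,ztop],speed=.08); bot.wait(.15)
    f0=fz()
    hit=bot.move_linear([*p,.076],speed=.015,until_force=1.6)
    z1=bot.read_position()[2]; f1=fz()-f0
    hit2=hit and bot.move_linear([*p,z1-.006],speed=.012,until_force=2.0)
    z2=bot.read_position()[2]; f2=fz()-f0
    print(i,hit,round(z1,4),round(f1,2),hit2,round(z2,4),round(f2,2),round(bot.read_clock(),2),flush=True)
    return hit,z1-z2,p
E
python3 - <<'E'
from probe import *
print(np.std([bot.read_ft_force()[2] for _ in range(10)]),bot.read_clock())
hit,dz,p=probe(3)
if dz<.0025: bot.move_linear([*p,.112],speed=.1)
E
```

```text
1.1102230246251565e-16 6.7083
3 True 0.0878 4.03 True 0.0877 5.46 8.49
```

Lid 3 is rigid, with contact at a reported z of 0.0878. Next are the other three.

```bash
python3 - <<'E'
from probe import *
for i in (1,0,2):
    hit,dz,p=probe(i,.098)
    if not hit or dz>.0025: break
    bot.move_linear([*p,.112],speed=.1)
E
```

```text
1 True 0.0879 4.61 True 0.0878 4.39 11.52
0 True 0.086 3.32 True 0.0859 6.29 14.61
2 True 0.0887 3.98 True 0.0886 5.04 17.62
```

No sink showed after the 1.6 N trigger, but a soft lid could already have tipped before that force was reached. I'll record force against depth in fine steps.

```bash
cat >> probe.py <<'E'
ZC={3:.0877,1:.0878,0:.0859,2:.0886}
def curve(i):
    d=(C[i]-s)/np.linalg.norm(C[i]-s); p=C[i]+.030*d
    if np.linalg.norm(bot.read_position()[:2]-p)>.005: bot.move_linear([*p,.112],speed=.2)
    bot.move_linear([*p,ZC[i]+.008],speed=.1); bot.wait(.1)
    f0=fz(1); out=[]
    for z in np.arange(ZC[i]+.007,ZC[i]-.0004,-.0009):
        bot.move_linear([*p,z],speed=.02); out.append((round((bot.read_position()[2]-ZC[i])*1000,1),round(float(fz(1)-f0),2)))
        if out[-1][1]>4.5: break
    print(i,out,round(bot.read_clock(),2),flush=True)
    return out,p
E
python3 - <<'E'
from probe import *
for i in (2,0):
    out,p=curve(i)
    soft=sum(o[1]>.6 for o in out)>=4
    if soft: print("soft"); break
    bot.move_linear([*p,.112],speed=.15)
E
```

```text
2 [(np.float64(7.2), 1.32), (np.float64(6.1), 0.35), (np.float64(5.1), 1.07), (np.float64(4.3), 1.14), (np.float64(3.3), 0.65), (np.float64(2.4), 0.41), (np.float64(1.6), 0.2), (np.float64(0.6), -0.68), (np.float64(0.1), 3.95)] 20.65
soft
```

Lid 2 is rigid; the "soft" verdict came from about ±0.7 N of sensor noise. Lid 0 is next, with averaged readings.

```bash
cat >> probe.py <<'E'
def fz(n=4):
    v=[]
    for _ in range(n): v.append(bot.read_ft_force()[2]); bot.wait(.02)
    return np.mean(v)
_f=fz
def fz(n=1): return _f(5)
E
python3 - <<'E'
from probe import *
p2=bot.read_position(); bot.move_linear([p2[0],p2[1],.112],speed=.15)
import cv2
out,p=curve(0)
cv2.imwrite("pics/s0.png",bot.camera("side")[:,:,::-1])
E
```

```text
0 [(np.float64(7.1), 0.15), (np.float64(6.0), -0.04), (np.float64(5.1), -0.02), (np.float64(4.2), -0.12), (np.float64(3.4), 0.49), (np.float64(2.5), 0.24), (np.float64(1.6), 1.2), (np.float64(0.7), 1.56), (np.float64(0.1), 3.96)] 25.37
```

```bash
python3 - <<'E'
import cv2,numpy as np
a,b=[cv2.resize(cv2.imread(f"pics/{n}.png")[170:240,310:380],None,fx=5.6,fy=5.6,interpolation=cv2.INTER_CUBIC) for n in("side0","s0")]
cv2.imwrite("pics/cmp.png",np.hstack([a,b]))
E
```

```text
(no output)
```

View pics/cmp.png

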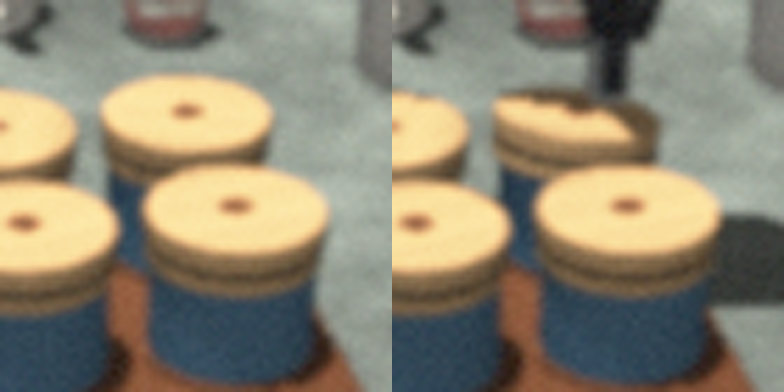

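The right-hand crop shows the far-left lid (lid 0) clearly tilted under the fingertip, so that is the loose one. Now I'll press it at its middle.

```bash
python3 - <<'E'
from probe import *
p=bot.read_position()
bot.move_linear([p[0],p[1],.098],speed=.1); bot.move_linear([*C[0],.098],speed=.1); bot.wait(.1)
f0=fz()
for zt in (.0885,.086,.084,.082,.080,.078,.076):
    bot.move_linear([*C[0],zt],speed=.02,until_force=12)
    f=fz()-f0; z=bot.read_position()[2]; print(zt,round(z,4),round(f,2),round(bot.read_clock(),2))
    if f>14: break
cv2.imwrite("pics/end.png",bot.camera("side")[:,:,::-1])
E
```

```text
0.0885 0.0885 1.61 27.03
0.086 0.0861 3.42 27.39
0.084 0.0841 4.55 27.73
0.082 0.0835 13.85 28.06
0.08 0.0833 26.51 28.39
```

```bash
python3 - <<'E'
from probe import *
for zt in (.0832,.0834,.0836):
    bot.move_linear([*C[0],zt],speed=.02); bot.wait(.2); f=fz()-0.0; print(zt,bot.read_position().round(4),round(f,2),bot.read_clock())
    if f<14: break
a,b=[cv2.resize(i[170:240,290:380],None,fx=4.4,fy=4.4,interpolation=cv2.INTER_CUBIC) for i in(cv2.imread("pics/side0.png"),bot.camera("side")[:,:,::-1])]
cv2.imwrite("pics/end2.png",np.hstack([a,b]))
E
```

```text
0.0832 [ 0.5839 -0.016   0.0835] 8.58 29.0333
```

View pics/end2.png

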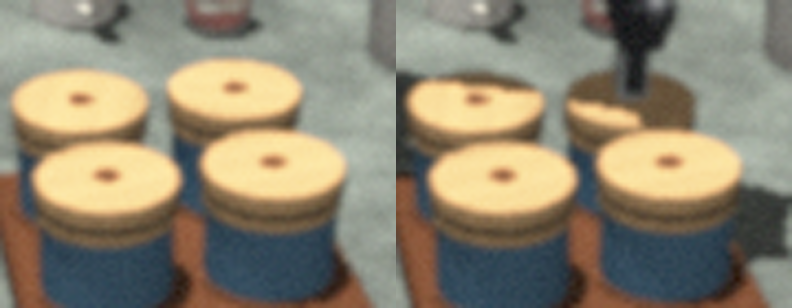

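The far-left lid is now lower and level, with the fingertip at its middle pressing at about 8.6 N. The other lids are unchanged.

```bash
python3 -c "
from cell import bot
print(bot.close_job())"
```

```text
the job is handed in; nothing more can be done
None
```

The far-left lid was the loose one: it visibly tilted when pressed near its edge, then went down about 6 mm to a rigid stop when pressed at its middle; I handed the job in at about 29 s of the 48 s, with the fingertips still holding it level at about 9 N.

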